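# Fit the divider and hold the toy truck over its parking bay

### The job

Set up the toy truck's parking bay in the wooden drawer tray: first slide the blue divider edgewise down into the tray's slot until it stands on the tray floor, and let go of it. Then pick up the yellow truck, carry it across without letting it touch the tray or the divider, and finish while still holding it upright and still about 2 cm above the black parking pad, centred over it and lengthwise along it (nose either way), so that I can slip a liner underneath. Leave the cups, pencil cup, mug and toy arch undisturbed.

Things in the scene. Friction and masses are not known exactly. Their poses are not given: they have to be found in the camera images.
- tray: Open light-wood drawer tray, fixed: 148 (own x) x 210 (own y) x 36 mm high, walls and floor 6 mm. Origin: centre of its underside. A slot 13 mm wide runs along x at own y = +22 mm between two dark rails 80 mm long, 10 mm thick, 26 mm high above the tray floor, plus a flared lead-in up to 37 mm above it. The black parking pad lies on its -y side.
- slot (a point): Centre of the slot, on the tray floor between the rails (6 mm above the table); axes as the tray's, the slot runs along x.
- bay (a point): Centre of the top face of the black parking pad with two thin yellow lines (110 mm along tray x, 60 mm along tray y, 4 mm thick; its top is 10 mm above the table); axes as the tray's. It lies 69 mm to the -y side of the slot.
- divider: Loose blue flat panel, 120 long (own x) x 9 thick (own y) x 75 mm high, about 55 g. Origin: centre of its lower edge face. At the start it stands upright in the pocket of the green caddy, lower edge 5 mm above the table, its top 44 mm above the caddy's rim. In the tray slot it stands up to 81 mm above the table and has 2 mm play either side.
- caddy: Green plastic crayon caddy, fixed, 136 (own x) x 74 (own y) x 36 mm high, crayons lying low in it. Origin: centre of its underside. The divider pocket (14 mm wide, floor 5 mm above the table) runs along own x at own y = -26 mm. Caddy and truck start one to the left and one to the right of the tray, either way round.
- truck: Loose small yellow toy truck with black wheels that do not turn, 100 long (own x, nose to +x) x 50 over the wheels (own y) x 62 mm high, about 140 g. Origin: on the ground under its middle. Between the wheels (own x from -15 to +19 mm) it is 46 mm wide with flat upright sides from 10 to 24 mm height, and from own x = -15 to +27 mm the cab, as wide, rises from 24 to 62 mm.
- cups: Bystander: loose nested stack of coloured silicone cups, 56 mm across, 84 mm high, beside the tray. Origin: centre of its underside.
- pencil_cup: Bystander: loose blue ceramic pencil cup, 60 mm across, 85 mm high, pencils up to 140 mm high, on the other side of the tray. Origin: centre of its underside.
- arch: Bystander: loose wooden toy arch, 80 mm wide, 65 mm high, beyond the tray. Origin: centre of its underside.
- mug: Bystander: loose white mug, 80 mm across, 90 mm high, beyond the tray. Origin: centre of its underside.

How it is judged:
On the way, in this order (a step that is already met when the one before it is completed fails the run):
1. the divider stands in the tray slot on the tray floor, let go of (z of divider in the frame of slot below 0.004 m and y of divider in the frame of slot between -0.005 and 0.005 m and x of divider in the frame of slot between -0.012 and 0.012 m and angle between the x axis of divider and the x axis of tray, either way round below 0.09 rad and angle between divider's own z axis and vertical below 0.2 rad and contact force between divider and the fingers below 0.1 N), for 0.3 s.
2. the truck is lifted off the table, the divider still seated (z of divider in the frame of slot below 0.004 m and y of divider in the frame of slot between -0.005 and 0.005 m and x of divider in the frame of slot between -0.012 and 0.012 m and angle between the x axis of divider and the x axis of tray, either way round below 0.09 rad and angle between divider's own z axis and vertical below 0.2 rad and height (world z) of truck above 0.05 m), for 0.1 s.
At the end, for the whole second after the job is handed in: Divider let go, standing in the slot on the tray floor (4 mm); the fingers hold the truck still, wheels 8 to 35 mm above the pad, within 12 mm lengthwise and 10 mm sideways of its centre, 0.14 rad in line, 0.12 rad upright, touching neither tray nor divider (all of step 1 and z of truck in the frame of bay between 0.008 and 0.035 m and x of truck in the frame of bay between -0.012 and 0.012 m and y of truck in the frame of bay between -0.01 and 0.01 m and angle between the x axis of truck and the x axis of tray, either way round below 0.14 rad and angle between truck's own z axis and vertical below 0.12 rad and linear speed of truck below 0.02 m/s and contact force between truck and the fingers above 1 N and contact force between truck and tray below 0.05 N and contact force between truck and divider below 0.05 N); the arm keeps its last pose, push and grip.
It fails at once if a bystander (cups, pencil cup, arch, mug) is shifted by more than 25 mm or tipped (distance of any of cups, pencil_cup, arch, mug from where it was at the start of the episode above 0.025 m or angle between any of cups, pencil_cup, arch, mug's own z axis and vertical above 0.35 rad).
It fails at once if the truck touches the tray or the divider (contact force between truck and tray above 0.5 N or contact force between truck and divider above 0.5 N).
It also fails if it takes over 64 s, if anything falls off the work surface, if the arm or the gripper's body presses on something with over 40 N, if the wrist force passes 120 N, or if a joint passes its speed limit or range.

### The arm

A 6-joint arm with a two-finger parallel gripper is mounted at the origin on the work surface. World frame = base frame: x ahead of the robot, y to its left, z up, the work surface at z = 0. Lengths are in m, angles in rad, forces in N, time in s.
With the tool pointing down it reaches from about 0.375 to 0.975 m from the base axis. Payload 3.8 kg.
Tool frame: the origin (TCP) lies midway between the tips of the shut fingers; the grasp point (between the pads) lies 19 mm behind it; z points along the fingers, y is the line along which they close (so a half turn about z gives the same grasp; the last joint's range is limited). The gripper opens to 85 mm and grips with 20 to 120 N. Pads are 22 mm wide; open, the fingers measure 114 mm over their backs; the gripper's body (76 mm by 85 mm) begins 54 mm behind the grasp point. The pads swing forward as they close: fully open they stand 13 mm farther back than shut.
Start: joints at [-1.284, 0.264, 1.604, -0, 1.274, -0.037], TCP at [0.215, -0.64, 0.231] pointing down, gripper open.
Joint ranges: [-2.63, 2.63], [-0.94, 2.18], [0.31, 2.57], [-1.31, 4.45], [0, 2.66], [-2.55, 2.55]. Speed limits (rad/s): [2.57, 2.57, 3.14, 3.14, 3.14, 3.14].

### API

Orientations are given as a rotation vector (axis times angle).
In Python, from workcell import bot, read_camera, camera_info, ticket gives the robot as it stands.
- The arm moves only by the tool servo_tool, never from a script. Its argument "targets" is a list of rows, each an object of numbers: "hand": the closure, from -1 (fully open) to 1 (shut); "x", "y", "z": the shift along the tool's x, y, z as a fraction of full scale; "roll": the turn about the tool's z as a fraction of full scale. In form: [{"hand": .., "x": .., "y": .., "z": .., "roll": ..}, ...]. A call has 1 to 10 rows; each row is the pose to reach, as a shift and turn from the pose commanded when the call began, along the tool's axes at that moment, turning the shorter way round; what a row does not reach only later rows make up. Full scale, the value 1, is 50 cm for a shift and 180 degrees for a turn. A row lasts 1/12 s, in which the tool goes at most 41.7 mm and 7.16 degrees, less where a joint would pass 70% of its speed; a pose out of reach is approached as far as the arm can. A call with a number of a shift or a turn outside -1 to 1 is refused whole. A call with a gripper value outside its range is refused whole. The fingers move at their own pace and stop on an object; "grip_force" is the grip in N (left out, the last holds). Time passes only in rows, so rows that repeat a pose let the fingers close. It gives the time, the measured TCP pose, the force, the opening and the grip force at its end, in the units of the state.
- bot.read_state(): the state, without advancing time (a new reading comes with each control period).
- read_camera(name): name is "scene" or "top" or "wrist"; returns the picture (400x640x3 uint8, red, green, blue); there is no depth.
- camera_info(name): a dict with "fx", "fy", "cx", "cy" (pixels), "eye" and "orientation" of the camera in the world; the wrist camera has in their place "T_tool_cam" (4x4, takes a point from camera to tool coordinates, whose origin is the TCP and whose axes are the flange's). Camera axes: x right, y down, z forward; pixel columns grow to the right and rows downward; lengths in m; the calibration is good to about 2 mm. The wrist camera is an equidistant fisheye: a pixel r from the principal point sees the ray r / f radians off the axis. A picture is of the moment at which its call begins: read the wrist's pose just before it. camera_info takes no time and is no camera call.
- ticket.finish_job(): hands the job in; it is judged then, once.
The state is a dict: "time": time; "q": joint angles; "joint_vel": joint speeds; "joint_torque": joint torques, N m; "tool_pos": TCP position; "tcp_rot": TCP orientation; "wrist_force": force on the tool from outside, world axes, zero at the start; "torque": the same for the moment, N m; "width": opening from 0.0 (shut) to 1.0 (fully open); "grip_force": force on a finger pad.
Only numpy, scipy, OpenCV 4.12 (cv2) and the standard library are available. Lean on these libraries where they do the work, as an engineer would, in place of code of your own. Each camera call takes 0.05 s, during which the arm holds its last target. There are 200 camera calls.

## Working session

There is one attempt and no reset: what is moved stays moved. The work goes in short steps, Python scripts to look and compute and a tool call to move; the robot and the scene stay as the last step left them, time stands still between calls to the robot, and variables do not carry over. Pictures are saved under pics/ and viewed, at most 12 in all, crops included, and the job is handed in when it is done.

Besides the shell and the picture viewer there is one more tool, called after "Call:" as name(argument=value, ...) on one line, values as JSON. servo_tool: Moves the arm, as the interface text tells. Its arguments: {"type":"object","properties":{"targets":{"type":"array"},"grip_force":{"type":"number"}},"required":["targets"]}

```bash
mkdir -p pics; ls
python3 - <<'E'
from workcell import bot, read_camera, camera_info
import cv2
print(bot.read_state())
for n in ("scene","top","wrist"):
    print(n,camera_info(n))
for n in ("scene","top"):
    cv2.imwrite(f"pics/{n}0.png",read_camera(n)[:,:,::-1])
E
```

```text
pics
{'time': 0.0, 'q': array([-1.28389055e+00,  2.64818957e-01,  1.60538539e+00,  2.32090888e-05,
        1.27371502e+00, -3.69010159e-02]), 'joint_vel': array([-0.00098819,  0.00167987, -0.0004719 ,  0.00060142, -0.00106569,
       -0.00156549]), 'joint_torque': array([ 2.07027704e-03, -5.15110409e+01, -3.67309427e+01,  1.78611194e-04,
        1.30303059e-02,  1.33238476e-06]), 'tool_pos': array([ 0.2145645 , -0.63920605,  0.22991155]), 'tcp_rot': array([-3.09822829e+00, -5.06032172e-01,  4.20782990e-04]), 'wrist_force': array([ 0.65029062, -0.06005798, -0.34863765]), 'torque': array([-0.04684842,  0.01865297,  0.02779761]), 'grip_force': 0.0, 'width': 1.0004789911070093}
scene {'fx': 411.7078558699442, 'fy': 411.7078558699442, 'cx': 317.72227016501387, 'cy': 202.72003123404136, 'eye': array([1.17245618, 0.60736104, 0.5583765 ]), 'orientation': array([-0.90622786, -2.31618628,  1.29950794])}
top {'fx': 417.78870131436844, 'fy': 417.78870131436844, 'cx': 318.5566607487772, 'cy': 202.0406737378818, 'eye': array([ 0.57765108, -0.02012304,  1.07563879]), 'orientation': array([-2.22758401,  2.17607249, -0.04291525])}
wrist {'fx': 309.70691628693146, 'fy': 309.70691628693146, 'cx': 317.465934890393, 'cy': 204.72487398743283, 'T_tool_cam': array([[-1.17865015e-03, -9.54212253e-01, -2.99128046e-01,
         7.60141289e-02],
       [ 9.99999197e-01, -9.85150625e-04, -7.97673140e-04,
        -7.39659789e-04],
       [ 4.66463303e-04, -2.99128745e-01,  9.54212647e-01,
        -1.43032952e-01],
       [ 0.00000000e+00,  0.00000000e+00,  0.00000000e+00,
         1.00000000e+00]])}
```

View pics/top0.png

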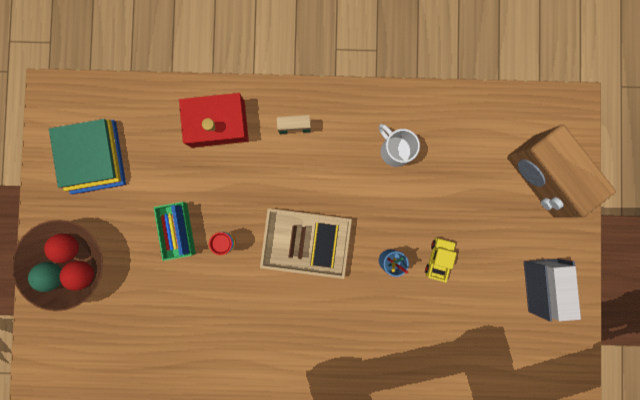

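View pics/scene0.png

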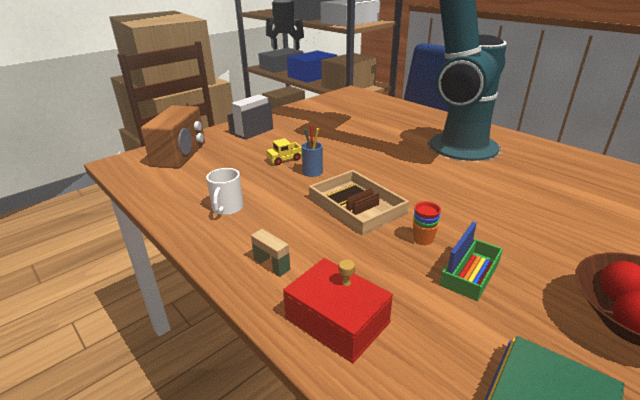

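Top view (up = +x, right = -y): caddy at about (174,231) with the divider on its right side, tray at (307,243) with slot at (298,241) and pad at (324,245), and truck at (442,259), nose up. The bystanders are cups (221,243), pencil cup (396,263), mug (401,147) and arch (294,124). Next I'll work out coarse positions.

```bash
cat > h.py <<'E'
import numpy as np, cv2
from scipy.spatial.transform import Rotation as R
from scipy.optimize import least_squares
from workcell import bot, read_camera, camera_info
def rays(n,uv,st=None):
    """eye and world ray directions of pixels"""
    c=camera_info(n); uv=np.atleast_2d(uv).astype(float)
    d=(uv-[c['cx'],c['cy']])/[c['fx'],c['fy']]
    if n!='wrist':
        return c['eye'],R.from_rotvec(c['orientation']).apply(np.c_[d,np.ones(len(d))])
    r=np.linalg.norm(d,axis=1,keepdims=True)+1e-12
    d=np.c_[d/r*np.sin(r),np.cos(r)]
    T=c['T_tool_cam']; Q=R.from_rotvec(st['tcp_rot'])
    return st['tool_pos']+Q.apply(T[:3,3]), Q.apply(d@T[:3,:3].T)
def at_z(n,uv,z,st=None):
    e,d=rays(n,uv,st); z=np.broadcast_to(z,len(d))
    return e+d*((z-e[2])/d[:,2])[:,None]
def fit(loc,world):
    """planar pose (x,y,yaw) from own xy points to world xy"""
    loc=np.array(loc,float);w=np.asarray(world)[:,:2]
    f=lambda p:((loc@np.array([[np.cos(p[2]),np.sin(p[2])],[-np.sin(p[2]),np.cos(p[2])]])+p[:2])-w).ravel()
    s=min((least_squares(f,[*w.mean(0),a]) for a in (0,1.5,3,-1.5)),key=lambda s:s.cost)
    return s.x, np.round(f(s.x)*1000,1)
E
python3 - <<'E'
from h import *
np.set_printoptions(precision=4,suppress=True)
print("tray",at_z('top',[(307,243)],.03),"tray rim corners",at_z('top',[(267,208),(355,214),(347,277),(261,269)],.036))
print("caddy",at_z('top',[(174,231)],.036),"divider top ends",at_z('top',[(178,204),(190,257)],.08))
print("truck nose/tail",at_z('top',[(445,238),(437,280)],.03))
print("cups,pencil,mug",at_z('top',[(221,243)],.084),at_z('top',[(396,263)],.1),at_z('top',[(402,147)],.09))
im=cv2.imread('pics/top0.png')
a=cv2.resize(im[190:280,150:210],None,fx=6,fy=6,interpolation=cv2.INTER_CUBIC)
b=cv2.resize(im[225:295,370:470],None,fx=4,fy=4,interpolation=cv2.INTER_CUBIC)
o=np.zeros((540,770,3),np.uint8);o[:,:360]=a;o[:280,365:765]=b;cv2.imwrite('pics/crop1.png',o)
E
```

```text
tray [[0.5153 0.0065 0.03  ]] tray rim corners [[ 0.6001  0.108   0.036 ]
 [ 0.5903 -0.1112  0.036 ]
 [ 0.4341 -0.0946  0.036 ]
 [ 0.4488  0.1186  0.036 ]]
caddy [[0.5376 0.3373 0.036 ]] divider top ends [[0.6037 0.315  0.08  ]
 [0.4787 0.2819 0.08  ]]
truck nose/tail [[ 0.5357 -0.3376  0.03  ]
 [ 0.4311 -0.3189  0.03  ]]
cups,pencil,mug [[0.5137 0.2086 0.084 ]] [[ 0.4779 -0.2032  0.1   ]] [[ 0.7512 -0.2148  0.09  ]]
```

View pics/crop1.png

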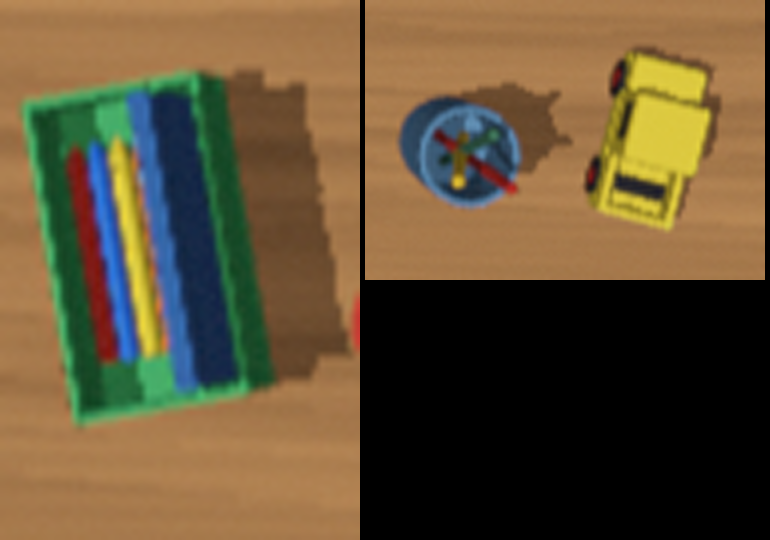

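The divider's top edge runs from about (173.3,205.3) to (181.3,255) in the full picture, with its side face visible to the right. The truck stands clear of the pencil cup. I'll look closer with the wrist camera, starting over the truck.

Call:
servo_tool(targets=[{"x":0.71,"y":-0.42,"z":0,"roll":0.12,"hand":-1},{"x":0.71,"y":-0.42,"z":0,"roll":0.12,"hand":-1},{"x":0.71,"y":-0.42,"z":0,"roll":0.12,"hand":-1},{"x":0.71,"y":-0.42,"z":0,"roll":0.12,"hand":-1},{"x":0.71,"y":-0.42,"z":0,"roll":0.12,"hand":-1},{"x":0.71,"y":-0.42,"z":0,"roll":0.12,"hand":-1},{"x":0.71,"y":-0.42,"z":0,"roll":0.12,"hand":-1},{"x":0.71,"y":-0.42,"z":0,"roll":0.12,"hand":-1},{"x":0.71,"y":-0.42,"z":0,"roll":0.12,"hand":-1},{"x":0.71,"y":-0.42,"z":0,"roll":0.12,"hand":-1}])

```text
time: 0.93
tool_pos: [0.4854, -0.3256, 0.2309]
tcp_rot: [-3.14, 0.083, 0.001]
wrist_force: [1.7, -0.2, -0.5]
width: 0.997
grip_force: 0.0
```

```bash
cat > snap.py <<'E'
import sys,pickle
from h import *
n=sys.argv[1]; st=bot.read_state(); im=read_camera('wrist')
pickle.dump((st,im),open(n+'.pkl','wb')); cv2.imwrite(f'pics/{n}.png',im[:,:,::-1])
print(st['tool_pos'],st['tcp_rot'],abs(st['joint_vel']).max())
E
python3 snap.py truck1
```

```text
[ 0.48540793 -0.32555905  0.23085982] [-3.13985087e+00  8.29827282e-02  5.74211263e-04] 0.7708975208978336
```

Call:
servo_tool(targets=[{"x":0.03,"y":-0.66,"z":0,"roll":0,"hand":-1},{"x":0.03,"y":-0.66,"z":0,"roll":0,"hand":-1},{"x":0.03,"y":-0.66,"z":0,"roll":0,"hand":-1},{"x":0.03,"y":-0.66,"z":0,"roll":0,"hand":-1},{"x":0.03,"y":-0.66,"z":0,"roll":0,"hand":-1},{"x":0.03,"y":-0.66,"z":0,"roll":0,"hand":-1},{"x":0.03,"y":-0.66,"z":0,"roll":0,"hand":-1},{"x":0.03,"y":-0.66,"z":0,"roll":0,"hand":-1},{"x":0.03,"y":-0.66,"z":0,"roll":0,"hand":-1},{"x":0.03,"y":-0.66,"z":0,"roll":0,"hand":-1}])

```text
time: 1.82
tool_pos: [0.5167, 0.0027, 0.2309]
tcp_rot: [3.14, -0.076, -0.001]
wrist_force: [0.4, 0.4, -0.1]
width: 0.999
grip_force: 0.0
```

```bash
python3 snap.py tray1
```

```text
[0.51668521 0.00268809 0.23085955] [ 3.14049610e+00 -7.64483186e-02 -1.24603753e-03] 0.05401098557233327
```

View pics/tray1.png

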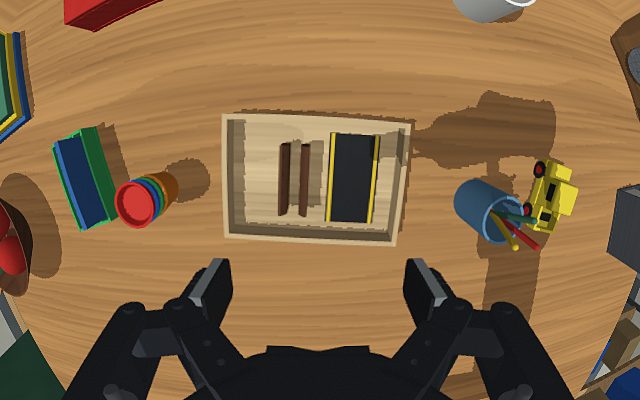

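View pics/truck1.png

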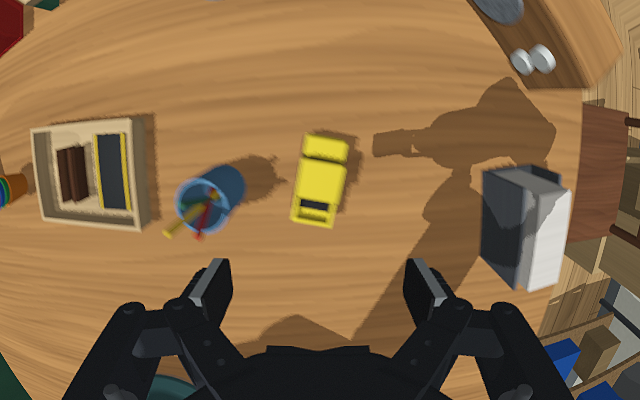

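The tray view shows the rim corners at (222,114), (411,122), (396,246) and (226,238). The rails are at columns 279-290 and 299-309 (rows 143-216), and the pad spans (331,133)-(371,223). In the truck view the cab roof is at about (304-348,155-198) with the hood above it.

Run:
```python
from h import *
import pickle
np.set_printoptions(precision=4,suppress=True)
rim=[(.074,.105),(.074,-.105),(-.074,-.105),(-.074,.105)]
print('tray top',*fit(rim,at_z('top',[(267,208),(355,214),(347,277),(261,269)],.036)))
st,im=pickle.load(open('tray1.pkl','rb'))
print('tray wrist',*fit(rim,at_z('wrist',[(222,114),(411,122),(396,246),(226,238)],.036,st)))
pad=[(.055,-.017),(.055,-.077),(-.055,-.077),(-.055,-.017)]
print('pad wrist',*fit(pad,at_z('wrist',[(331,133),(379,136),(371,223),(326,221)],.010,st)))
a=at_z('wrist',[(284,143),(304.5,144),(302.5,216),(282,215)],.043,st);print('rails',a)
d=at_z('top',[(173.3,205.3),(181.3,255)],.080);print('div',d.mean(0),np.arctan2(*(d[0]-d[1])[[1,0]]),np.linalg.norm(d[0]-d[1]))
cad=[(.068,.037),(.068,-.037),(-.068,-.037),(-.068,.037)]
f=lambda X,Y:(150+X/6,190+Y/6)
print('caddy top',*fit(cad,at_z('top',[f(22,103),f(203,72),f(272,380),f(80,423)],.036)))
r=[(.027,.023),(.027,-.023),(-.015,-.023),(-.015,.023)]
f=lambda X,Y:(370+(X-365)/4,225+Y/4)
print('truck top',*fit(r,at_z('top',[f(638,90),f(711,107),f(695,177),f(622,157)],.062)))
st2,_=pickle.load(open('truck1.pkl','rb'))
print('truck wrist',*fit(r,at_z('wrist',[(306,159),(349,166),(341,199),(299,194)],.062,st2)))
b=im[:,:,::-1]; cv2.imwrite('pics/traycrop.png',cv2.resize(b[100:260,210:420],None,fx=3.7,fy=3.7,interpolation=cv2.INTER_CUBIC))
```

```text
tray top [ 0.5183  0.0052 -0.0673] [-0.9 -3.  -5.2  6.7  3.3 -0.   2.7 -3.7]
tray wrist [ 0.513   0.008  -0.0962] [-0.2 -0.  -0.8  0.   0.8 -0.6  0.2  0.6]
pad wrist [ 0.5125  0.0088 -0.096 ] [ 0.4  1.4  0.  -1.5 -0.2 -1.3 -0.2  1.4]
rails [[0.5596 0.0372 0.043 ]
 [0.5572 0.0153 0.043 ]
 [0.476  0.0224 0.043 ]
 [0.4784 0.0457 0.043 ]]
div [0.5416 0.3144 0.08  ] 0.19596345479172322 0.11975532672060002
caddy top [0.5384 0.3372 0.232 ] [ 0.5 -1.2  2.9  1.4 -2.9  3.2 -0.4 -3.4]
truck top [ 0.4826 -0.3281  6.0616] [ 0.2  0.3 -0.7 -0.3  0.7 -0.3 -0.2  0.4]
truck wrist [ 0.4842 -0.3301 -0.2241] [ 3.   0.8  2.3 -0.6 -3.9 -0.7 -1.4  0.5]
```

View pics/traycrop.png

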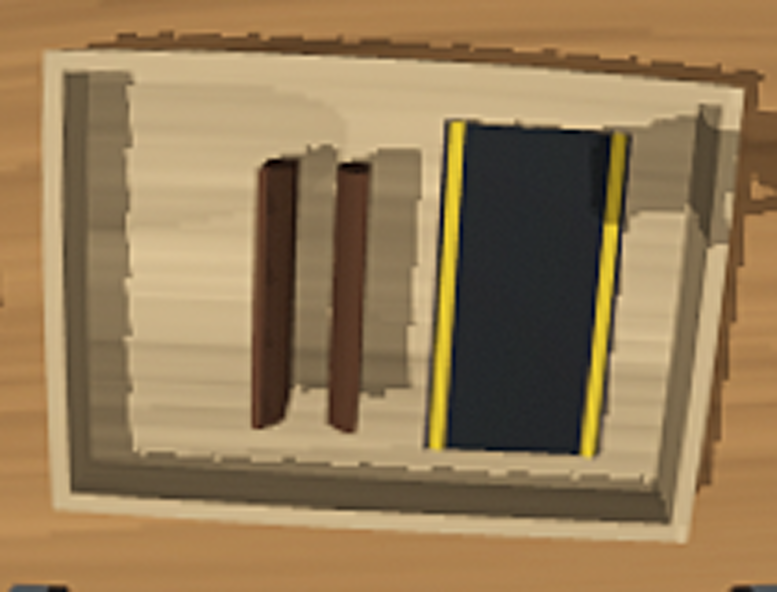

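The fine crop confirms the tray corners; the wrist fit is good to under 1 mm. Now over the caddy for a close look.

Call:
servo_tool(targets=[{"x":0.02,"y":-0.61,"z":0.04,"roll":-0.08,"hand":0},{"x":0.02,"y":-0.61,"z":0.04,"roll":-0.08,"hand":0},{"x":0.02,"y":-0.61,"z":0.04,"roll":-0.08,"hand":0},{"x":0.02,"y":-0.61,"z":0.04,"roll":-0.08,"hand":0},{"x":0.02,"y":-0.61,"z":0.04,"roll":-0.08,"hand":0},{"x":0.02,"y":-0.61,"z":0.04,"roll":-0.08,"hand":0},{"x":0.02,"y":-0.61,"z":0.04,"roll":-0.08,"hand":0},{"x":0.02,"y":-0.61,"z":0.04,"roll":-0.08,"hand":0},{"x":0.02,"y":-0.61,"z":0.04,"roll":-0.08,"hand":0},{"x":0.02,"y":-0.61,"z":0.04,"roll":-0.08,"hand":0}])

```text
time: 2.7
tool_pos: [0.5436, 0.3035, 0.2105]
tcp_rot: [3.125, 0.31, -0.002]
wrist_force: [0.9, 0.3, 0.1]
width: 0.501
grip_force: 0.0
```

```bash
python3 snap.py cad1; python3 -c "
import cv2
b=cv2.imread('pics/cad1.png');cv2.imwrite('pics/cad1c.png',cv2.resize(b[70:270,200:460],None,fx=3,fy=3,interpolation=cv2.INTER_CUBIC))"
```

```text
[0.54364607 0.3034923  0.21053648] [ 3.12459091e+00  3.10366129e-01 -1.89391408e-03] 0.027357145925899534
```

View pics/cad1c.png

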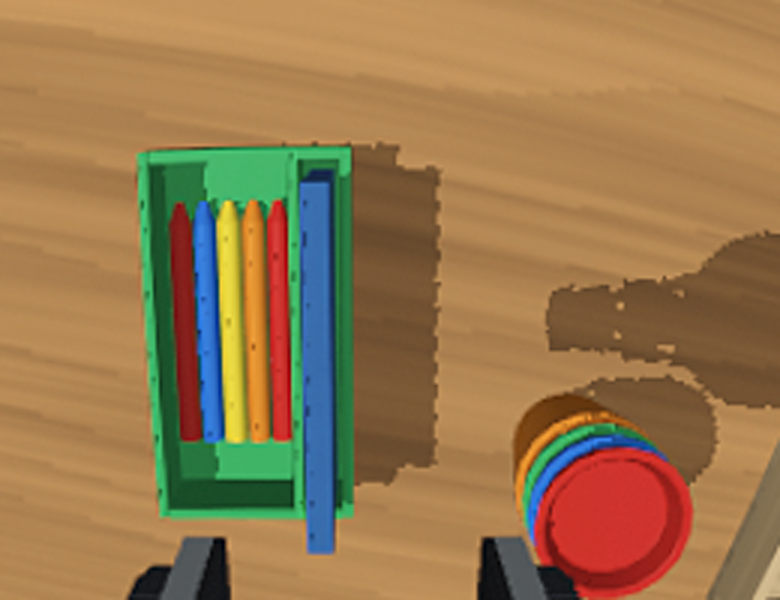

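The divider's top edge runs from crop (316,182) to (321,552) and the cups are at (612,520). I'll convert these to a pose.

Run:
```python
from h import *
import pickle
np.set_printoptions(precision=4,suppress=True)
st,_=pickle.load(open('cad1.pkl','rb'))
f=lambda X,Y:(200+(X+.5)/3-.5,70+(Y+.5)/3-.5)
d=at_z('wrist',[f(316,182),f(321,552)],.080,st);print('div',d.mean(0),np.arctan2(*(d[0]-d[1])[[1,0]]),np.linalg.norm(d[0]-d[1]))
cad=[(.068,.037),(.068,-.037),(-.068,-.037),(-.068,.037)]
p,r=fit(cad,at_z('wrist',[f(138,153),f(351,147),f(354,517),f(162,517)],.036,st));print('caddy',p,r)
c,s=np.cos(p[2]),np.sin(p[2]);print('pocket',p[0]+.026*s,p[1]-.026*c)
st=bot.read_state();Q=R.from_rotvec(st['tcp_rot']);m=Q.as_matrix()
print('tool yaw',np.arctan2(m[1,0],m[0,0]))
print('shift/0.5',Q.inv().apply([*d.mean(0)[:2],.048]-st['tool_pos'])/.5)
print('cups',at_z('wrist',[f(612,520)],.084,st))
```

```text
div [0.5404 0.3145 0.08  ] 0.19945151833807817 0.11884184667645989
caddy [0.5359 0.3401 0.2052] [ 0.2  0.4  0.5 -0.3 -0.2 -0.6 -0.5  0.5]
pocket 0.5411763124547097 0.3146941098541699
tool yaw 0.1968569856925606
shift/0.5 [-0.0015 -0.0247  0.3255]
cups [[0.5126 0.2111 0.084 ]]
```

Call:
servo_tool(targets=[{"x":0,"y":-0.025,"z":0.1,"roll":0,"hand":0},{"x":0,"y":-0.025,"z":0.18,"roll":0,"hand":0},{"x":0,"y":-0.025,"z":0.26,"roll":0,"hand":0},{"x":0,"y":-0.025,"z":0.31,"roll":0,"hand":0},{"x":0,"y":-0.025,"z":0.325,"roll":0,"hand":0},{"x":0,"y":-0.025,"z":0.325,"roll":0,"hand":0},{"x":0,"y":-0.025,"z":0.325,"roll":0,"hand":1},{"x":0,"y":-0.025,"z":0.325,"roll":0,"hand":1},{"x":0,"y":-0.025,"z":0.325,"roll":0,"hand":1},{"x":0,"y":-0.025,"z":0.325,"roll":0,"hand":1}], grip_force=40)

```text
time: 3.58
tool_pos: [0.5434, 0.3177, 0.0523]
tcp_rot: [-3.125, -0.311, -0.009]
wrist_force: [0.9, -2.7, 6.7]
width: 0.095
grip_force: 42.3
```

Call:
servo_tool(targets=[{"x":0,"y":0,"z":0,"roll":0,"hand":1},{"x":0,"y":0,"z":0,"roll":0,"hand":1},{"x":0,"y":0,"z":0,"roll":0,"hand":1},{"x":0,"y":0,"z":0,"roll":0,"hand":1}])

```text
time: 3.92
tool_pos: [0.5434, 0.3177, 0.0522]
tcp_rot: [-3.125, -0.312, -0.009]
wrist_force: [1.8, -2.4, 7.4]
width: 0.096
grip_force: 42.5
```

Call:
servo_tool(targets=[{"x":0,"y":0,"z":-0.04,"roll":0,"hand":1},{"x":0,"y":0,"z":-0.08,"roll":0,"hand":1},{"x":0,"y":0,"z":-0.13,"roll":0,"hand":1},{"x":0,"y":0,"z":-0.18,"roll":0,"hand":1},{"x":0,"y":0,"z":-0.23,"roll":0,"hand":1},{"x":0,"y":0,"z":-0.23,"roll":0,"hand":1},{"x":0,"y":0,"z":-0.23,"roll":0,"hand":1},{"x":0,"y":0,"z":-0.23,"roll":0,"hand":1}])

```text
time: 4.58
tool_pos: [0.5404, 0.3172, 0.1637]
tcp_rot: [-3.126, -0.311, -0.0]
wrist_force: [-0.1, 0.8, -0.8]
width: 0.097
grip_force: 41.3
```

```bash
cat > goto.py <<'E'
import sys
from h import *
x,y,z,yaw=map(float,sys.argv[1:5]); st=bot.read_state();Q=R.from_rotvec(st['tcp_rot']);m=Q.as_matrix()
y0=np.arctan2(m[1,0],m[0,0]); dy=(yaw-y0+np.pi/2)%np.pi-np.pi/2
np.set_printoptions(precision=4,suppress=True)
print('pos',st['tool_pos'],'yaw',y0,'tilt',m[:,2],'F',st['wrist_force'],'w',st['width'])
print('shift',Q.inv().apply(np.array([x,y,z])-st['tool_pos'])/.5,'roll',-dy/np.pi)
E
python3 goto.py 0.515 0.030 0.163 -0.096; python3 snap.py held
```

```text
pos [0.5404 0.3172 0.1637] yaw 0.19830779150604932 tilt [-0.      0.0002 -1.    ] F [-0.1067  0.7889 -0.7879] w 0.09663741076475944
shift [-0.1629  0.5532  0.0013] roll 0.0936810796172934
[0.54038484 0.3172064  0.16370897] [-3.12596749e+00 -3.10971634e-01 -1.84990527e-05] 0.02783526947568298
```

View pics/held.png

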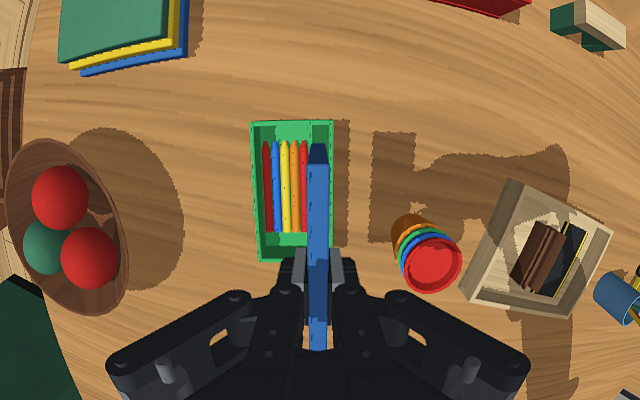

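The picture shows the divider held upright, its top edge running from (318,163) to (318,348). I'll check where it sits in the hand.

Run:
```python
from h import *
import pickle
np.set_printoptions(precision=4,suppress=True)
st,im=pickle.load(open('held.pkl','rb'))
hsv=cv2.cvtColor(im,cv2.COLOR_RGB2HSV)
m=cv2.inRange(hsv,(100,100,120),(125,255,255)); m[:, :295]=0;m[:,345:]=0
rows=[(v,np.flatnonzero(m[v]).min(),np.flatnonzero(m[v]).max()) for v in range(155,355,10) if m[v].any()]
print(rows); ys=np.flatnonzero(m.any(1));print(ys.min(),ys.max())
Q=R.from_rotvec(st['tcp_rot'])
p=at_z('wrist',[(317.5,ys.min()),(317.5,349)],.1915,st); print(Q.inv().apply(p-st['tool_pos'])*1000)
```

```text
[(165, np.int64(307), np.int64(328)), (175, np.int64(307), np.int64(328)), (185, np.int64(307), np.int64(328)), (195, np.int64(307), np.int64(328)), (205, np.int64(307), np.int64(328)), (215, np.int64(307), np.int64(328)), (225, np.int64(307), np.int64(328)), (235, np.int64(307), np.int64(328)), (245, np.int64(307), np.int64(327)), (255, np.int64(307), np.int64(327)), (265, np.int64(308), np.int64(315)), (305, np.int64(325), np.int64(325)), (325, np.int64(309), np.int64(326)), (335, np.int64(309), np.int64(326)), (345, np.int64(309), np.int64(326))]
164 350
[[ 55.8635  -0.7395 -27.7892]
 [-35.7515  -0.8433 -27.792 ]]
```

Call:
servo_tool(targets=[{"x":-0.157,"y":0.555,"z":0,"roll":0.094,"hand":1},{"x":-0.157,"y":0.555,"z":0,"roll":0.094,"hand":1},{"x":-0.157,"y":0.555,"z":0,"roll":0.094,"hand":1},{"x":-0.157,"y":0.555,"z":0,"roll":0.094,"hand":1},{"x":-0.157,"y":0.555,"z":0,"roll":0.094,"hand":1},{"x":-0.157,"y":0.555,"z":0,"roll":0.094,"hand":1},{"x":-0.157,"y":0.555,"z":0,"roll":0.094,"hand":1},{"x":-0.157,"y":0.555,"z":0,"roll":0.094,"hand":1},{"x":-0.157,"y":0.555,"z":0,"roll":0.094,"hand":1},{"x":-0.157,"y":0.555,"z":0,"roll":0.094,"hand":1}])

```text
time: 5.47
tool_pos: [0.5176, 0.0297, 0.1625]
tcp_rot: [-3.137, 0.155, 0.004]
wrist_force: [-0.0, 0.9, -0.6]
width: 0.099
grip_force: 41.3
```

Call:
servo_tool(targets=[{"x":0,"y":0,"z":0,"roll":0,"hand":1},{"x":0,"y":0,"z":0,"roll":0,"hand":1},{"x":0,"y":0,"z":0,"roll":0,"hand":1}])

```text
time: 5.72
tool_pos: [0.5184, 0.0309, 0.1635]
tcp_rot: [-3.138, 0.149, 0.001]
wrist_force: [-0.1, 0.0, -1.4]
width: 0.095
grip_force: 41.3
```

```bash
python3 goto.py 0.5185 0.0297 0.075 -0.096; python3 snap.py over; python3 -c "
import cv2
b=cv2.imread('pics/over.png');cv2.imwrite('pics/overc.png',cv2.resize(b[60:360,190:450],None,fx=2,fy=2,interpolation=cv2.INTER_CUBIC))"
```

```text
pos [0.5184 0.0309 0.1635] yaw -0.095057040188058 tilt [-0.0005  0.0002 -1.    ] F [-0.0751  0.0152 -1.4295] w 0.09528286873131363
shift [0.0006 0.0025 0.1769] roll 0.0003001534304151224
[0.51837387 0.03094405 0.16347384] [-3.13787898e+00  1.49251206e-01  8.47935257e-04] 0.004202153858960284
```

View pics/overc.png

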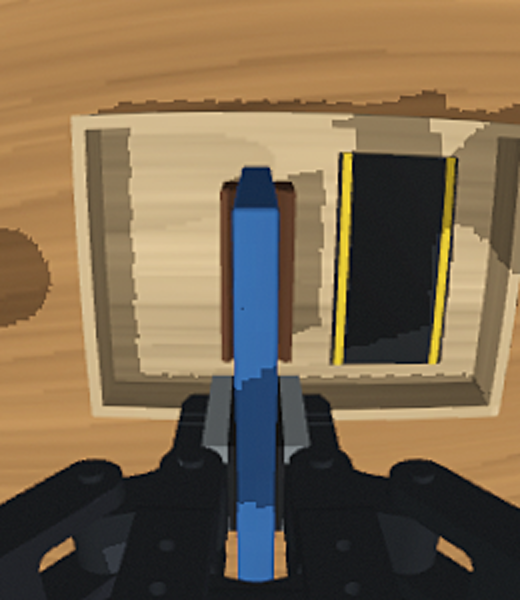

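The divider is upright over the slot: rails at crop 221-295 (centre 258), divider centre about 256-257. I'll lower it with a 1 mm correction.

Call:
servo_tool(targets=[{"x":0,"y":0.0025,"z":0.04,"roll":0,"hand":1},{"x":0,"y":0.0025,"z":0.08,"roll":0,"hand":1},{"x":0,"y":0.0025,"z":0.11,"roll":0,"hand":1},{"x":0,"y":0.0025,"z":0.125,"roll":0,"hand":1},{"x":0,"y":0.0025,"z":0.14,"roll":0,"hand":1},{"x":0,"y":0.0025,"z":0.15,"roll":0,"hand":1},{"x":0,"y":0.0025,"z":0.16,"roll":0,"hand":1},{"x":0,"y":0.0025,"z":0.17,"roll":0,"hand":1},{"x":0,"y":0.0025,"z":0.175,"roll":0,"hand":1},{"x":0,"y":0.0025,"z":0.175,"roll":0,"hand":1}])

```text
time: 6.6
tool_pos: [0.5183, 0.0285, 0.0761]
tcp_rot: [-3.137, 0.153, 0.0]
wrist_force: [-0.5, 0.9, -0.7]
width: 0.094
grip_force: 41.2
```

Call:
servo_tool(targets=[{"x":0,"y":0,"z":0.01,"roll":0,"hand":1},{"x":0,"y":0,"z":0.02,"roll":0,"hand":1},{"x":0,"y":0,"z":0.028,"roll":0,"hand":1},{"x":0,"y":0,"z":0.035,"roll":0,"hand":1},{"x":0,"y":0,"z":0.04,"roll":0,"hand":1},{"x":0,"y":0,"z":0.044,"roll":0,"hand":1},{"x":0,"y":0,"z":0.047,"roll":0,"hand":1},{"x":0,"y":0,"z":0.047,"roll":0,"hand":1},{"x":0,"y":0,"z":0.047,"roll":0,"hand":1}])

```text
time: 7.35
tool_pos: [0.5184, 0.0285, 0.0533]
tcp_rot: [-3.138, 0.153, 0.0]
wrist_force: [-2.3, 2.4, 5.0]
width: 0.097
grip_force: 42.0
```

Floor contact felt (5 N up). Now release and back off straight up.

Call:
servo_tool(targets=[{"x":0,"y":0,"z":0,"roll":0,"hand":0.2},{"x":0,"y":0,"z":0,"roll":0,"hand":0},{"x":0,"y":0,"z":0,"roll":0,"hand":0},{"x":0,"y":0,"z":0,"roll":0,"hand":0},{"x":0,"y":0,"z":-0.05,"roll":0,"hand":0},{"x":0,"y":0,"z":-0.12,"roll":0,"hand":0},{"x":0,"y":0,"z":-0.2,"roll":0,"hand":0},{"x":0,"y":0,"z":-0.28,"roll":0,"hand":0},{"x":0,"y":0,"z":-0.28,"roll":0,"hand":0},{"x":0,"y":0,"z":-0.28,"roll":0,"hand":0}])

```text
time: 8.18
tool_pos: [0.5209, 0.0283, 0.1965]
tcp_rot: [-3.138, 0.153, -0.012]
wrist_force: [0.0, -0.1, -0.8]
width: 0.5
grip_force: 0.0
```

```bash
python3 goto.py 0.4855 -0.325 0.19 -0.215; python3 snap.py div2
python3 - <<'E'
from h import *
import pickle
np.set_printoptions(precision=4,suppress=True)
st,im=pickle.load(open('div2.pkl','rb'))
m=cv2.inRange(cv2.cvtColor(im,cv2.COLOR_RGB2HSV),(100,100,60),(125,255,255))
n,l,s,_=cv2.connectedComponentsWithStats(m)
for i in range(1,n):
    if s[i,4]>200: print(s[i],[tuple(p) for p in np.round(cv2.boxPoints(cv2.minAreaRect(cv2.findNonZero((l==i).astype(np.uint8)))),1)], at_z('wrist',[(s[i,0]+s[i,2]/2,s[i,1]),(s[i,0]+s[i,2]/2,s[i,1]+s[i,3])],.081,st))
cv2.imwrite('pics/div2c.png',np.hstack([cv2.resize(im[80:300,200:460,::-1],(520,440))]))
E
```

```text
pos [0.5209 0.0283 0.1965] yaw -0.09714216442444192 tilt [ 0.0077 -0.0002 -1.    ] F [ 0.0051 -0.0585 -0.8362] w 0.49986282038501606
shift [-0.0021  0.7101  0.0126] roll 0.03751531422792384
[0.52094771 0.02826396 0.19653389] [-3.13767015  0.15251657 -0.01208267] 0.07367777681773112
[  0  45  25 113 920] [(np.float32(-0.2), np.float32(157.0)), (np.float32(2.0), np.float32(44.9)), (np.float32(25.7), np.float32(45.3)), (np.float32(23.6), np.float32(157.5))] [[0.7595 0.3852 0.081 ]
 [0.6161 0.4082 0.081 ]]
[ 313  134   10  134 1292] [(np.float32(313.0), np.float32(134.0)), (np.float32(322.0), np.float32(134.0)), (np.float32(322.0), np.float32(267.0)), (np.float32(313.0), np.float32(267.0))] [[0.5777 0.023  0.081 ]
 [0.4542 0.0351 0.081 ]]
[ 69 170  26  62 255] [(np.float32(66.5), np.float32(171.0)), (np.float32(70.9), np.float32(169.3)), (np.float32(94.5), np.float32(230.4)), (np.float32(90.1), np.float32(232.1))] [[0.5791 0.2732 0.081 ]
 [0.5105 0.2993 0.081 ]]
[ 483  181   76   69 2832] [(np.float32(472.9), np.float32(220.0)), (np.float32(497.5), np.float32(172.7)), (np.float32(563.7), np.float32(207.1)), (np.float32(539.1), np.float32(254.4))] [[ 0.5214 -0.1758  0.081 ]
 [ 0.4433 -0.1869  0.081 ]]
[133 199  36  45 285] [(np.float32(133.0), np.float32(201.0)), (np.float32(150.3), np.float32(189.5)), (np.float32(178.3), np.float32(231.5)), (np.float32(161.0), np.float32(243.0))] [[0.538  0.1887 0.081 ]
 [0.4915 0.2027 0.081 ]]
[624 369  16  26 267] [(np.float32(623.0), np.float32(385.4)), (np.float32(633.1), np.float32(368.1)), (np.float32(648.8), np.float32(377.3)), (np.float32(638.7), np.float32(394.6))] [[ 0.0233 -0.6948  0.081 ]
 [-0.1667 -0.8472  0.081 ]]
```

The divider's top edge measures centre (0.514,0.029) and yaw -0.097, so it is seated. On to the truck, passing above the pencils.

Call:
servo_tool(targets=[{"x":0,"y":0.72,"z":0,"roll":0.04,"hand":-1},{"x":0,"y":0.72,"z":0,"roll":0.04,"hand":-1},{"x":0,"y":0.72,"z":0,"roll":0.04,"hand":-1},{"x":0,"y":0.72,"z":0,"roll":0.04,"hand":-1},{"x":0,"y":0.72,"z":0,"roll":0.04,"hand":-1},{"x":0,"y":0.72,"z":0,"roll":0.04,"hand":-1},{"x":0,"y":0.72,"z":0,"roll":0.04,"hand":-1},{"x":0,"y":0.72,"z":0,"roll":0.04,"hand":-1},{"x":0,"y":0.72,"z":0,"roll":0.04,"hand":-1},{"x":0,"y":0.72,"z":0,"roll":0.04,"hand":-1}])

```text
time: 9.07
tool_pos: [0.4812, -0.3343, 0.19]
tcp_rot: [3.121, -0.356, -0.005]
wrist_force: [0.6, -0.3, 0.1]
width: 0.997
grip_force: 0.0
```

Call:
servo_tool(targets=[{"x":0,"y":0,"z":0,"roll":0,"hand":-1},{"x":0,"y":0,"z":0,"roll":0,"hand":-1},{"x":0,"y":0,"z":0,"roll":0,"hand":-1}])

```text
time: 9.32
tool_pos: [0.4828, -0.3283, 0.1913]
tcp_rot: [-3.121, 0.348, 0.004]
wrist_force: [0.1, 0.3, 0.3]
width: 1.001
grip_force: 0.0
```

```bash
python3 snap.py truck2; python3 -c "
import cv2
b=cv2.imread('pics/truck2.png');cv2.imwrite('pics/truck2c.png',cv2.resize(b[80:280,200:440],None,fx=3,fy=3,interpolation=cv2.INTER_CUBIC))"
```

```text
[ 0.48284113 -0.32831517  0.19131117] [-3.12057207  0.34760289  0.00350566] 0.010493964671004129
```

View pics/truck2c.png

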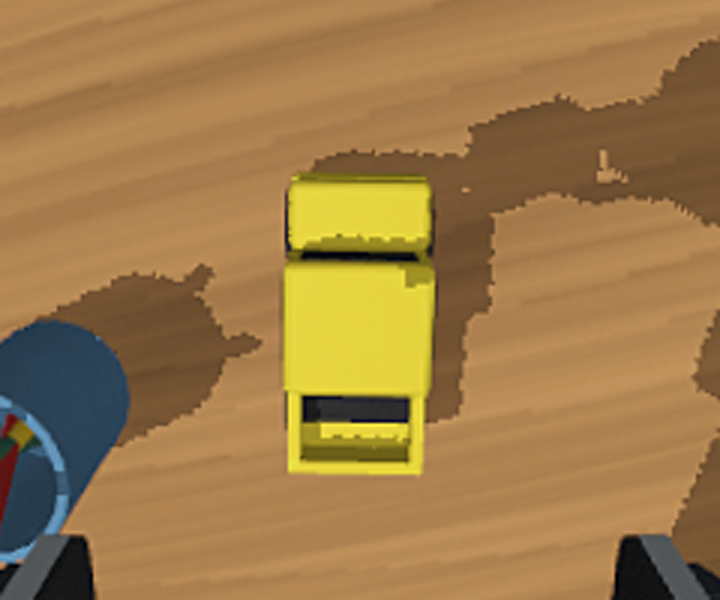

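The roof corners are at crop (285,262), (436,262), (432,395) and (286,392), with the hood ahead of it (nose up in the image) and the pencil cup clear on the left.

```bash
python3 - <<'E'
from h import *
import pickle
np.set_printoptions(precision=4,suppress=True)
st,_=pickle.load(open('truck2.pkl','rb'))
f=lambda X,Y:(200+(X+.5)/3-.5,80+(Y+.5)/3-.5)
r=[(.027,.023),(.027,-.023),(-.015,-.023),(-.015,.023)]
P=at_z('wrist',[f(285,262),f(436,262),f(432,395),f(286,392)],.062,st)
print(*fit(r,P)); print(P.mean(0))
E
python3 goto.py 0.487 -0.330 0.012 -0.215
```

```text
[ 0.4813 -0.3291 -0.2326] [ 0.7  0.4 -0.  -0.5 -0.2 -0.3 -0.5  0.5]
[ 0.4871 -0.3305  0.062 ]
pos [ 0.4831 -0.3283  0.1918] yaw -0.2213779533131373 tilt [-0.0014  0.0014 -1.    ] F [-0.1477 -0.22    0.0539] w 0.9989108931619988
shift [0.0089 0.002  0.3596] roll -0.0020301655931902955
```

Call:
servo_tool(targets=[{"x":0.005,"y":0.0025,"z":0.08,"roll":0.0035,"hand":-1},{"x":0.005,"y":0.0025,"z":0.16,"roll":0.0035,"hand":-1},{"x":0.005,"y":0.0025,"z":0.22,"roll":0.0035,"hand":-1},{"x":0.005,"y":0.0025,"z":0.27,"roll":0.0035,"hand":-1},{"x":0.005,"y":0.0025,"z":0.31,"roll":0.0035,"hand":-1},{"x":0.005,"y":0.0025,"z":0.34,"roll":0.0035,"hand":-1},{"x":0.005,"y":0.0025,"z":0.355,"roll":0.0035,"hand":-1},{"x":0.005,"y":0.0025,"z":0.355,"roll":0.0035,"hand":-1},{"x":0.005,"y":0.0025,"z":0.355,"roll":0.0035,"hand":-1},{"x":0.005,"y":0.0025,"z":0.355,"roll":0.0035,"hand":-1}])

```text
time: 10.2
tool_pos: [0.4867, -0.332, 0.0167]
tcp_rot: [3.119, -0.365, 0.003]
wrist_force: [0.6, -0.6, 0.1]
width: 1.002
grip_force: 0.0
```

Call:
servo_tool(targets=[{"x":0,"y":0,"z":0,"roll":0,"hand":1},{"x":0,"y":0,"z":0,"roll":0,"hand":1},{"x":0,"y":0,"z":0,"roll":0,"hand":1},{"x":0,"y":0,"z":0,"roll":0,"hand":1},{"x":0,"y":0,"z":0,"roll":0,"hand":1},{"x":0,"y":0,"z":0,"roll":0,"hand":1},{"x":0,"y":0,"z":0,"roll":0,"hand":1},{"x":0,"y":0,"z":0,"roll":0,"hand":1}], grip_force=60)

```text
time: 10.87
tool_pos: [0.4862, -0.3322, 0.0164]
tcp_rot: [3.119, -0.367, 0.002]
wrist_force: [0.2, 1.3, 5.8]
width: 0.53
grip_force: 61.6
```

Call:
servo_tool(targets=[{"x":0,"y":0,"z":-0.03,"roll":0,"hand":1},{"x":0,"y":0,"z":-0.07,"roll":0,"hand":1},{"x":0,"y":0,"z":-0.13,"roll":0,"hand":1},{"x":0,"y":0,"z":-0.2,"roll":0,"hand":1},{"x":0,"y":0,"z":-0.27,"roll":0,"hand":1},{"x":0,"y":0,"z":-0.33,"roll":0,"hand":1},{"x":0,"y":0,"z":-0.37,"roll":0,"hand":1},{"x":0,"y":0,"z":-0.37,"roll":0,"hand":1},{"x":0,"y":0,"z":-0.37,"roll":0,"hand":1},{"x":0,"y":0,"z":-0.37,"roll":0,"hand":1}])

```text
time: 11.7
tool_pos: [0.4844, -0.331, 0.1982]
tcp_rot: [-3.119, 0.366, 0.004]
wrist_force: [-0.5, -0.4, -2.8]
width: 0.528
grip_force: 61.6
```

```bash
python3 snap.py lift
python3 - <<'E'
from h import *
import pickle
np.set_printoptions(precision=4,suppress=True)
st,im=pickle.load(open('lift.pkl','rb'))
m=cv2.inRange(cv2.cvtColor(im,cv2.COLOR_RGB2HSV),(22,120,140),(35,255,255)); m[:,:240]=0;m[:,400:]=0
for v in range(60,330,15):
    x=np.flatnonzero(m[v])
    if len(x)>5: print(v,x.min(),x.max())
ys=np.flatnonzero((m>0).sum(1)>20);print(ys.min(),ys.max())
E
python3 goto.py 0.5135 -0.0393 0.201 -0.096
```

```text
[ 0.48442291 -0.33095336  0.19823948] [-3.11858786  0.36642164  0.00428314] 0.020707012624928932
195 264 370
210 264 371
225 266 370
270 258 377
285 259 376
300 262 375
315 261 373
183 349
pos [ 0.4841 -0.3307  0.1975] yaw -0.23387661647169183 tilt [-0.0037  0.0027 -1.    ] F [-0.6788  0.3124 -1.7615] w 0.5323364161851013
shift [-0.0778 -0.5805 -0.0056] roll -0.04388749009651038
```

Call:
servo_tool(targets=[{"x":-0.077,"y":-0.58,"z":-0.005,"roll":-0.044,"hand":1},{"x":-0.077,"y":-0.58,"z":-0.005,"roll":-0.044,"hand":1},{"x":-0.077,"y":-0.58,"z":-0.005,"roll":-0.044,"hand":1},{"x":-0.077,"y":-0.58,"z":-0.005,"roll":-0.044,"hand":1},{"x":-0.077,"y":-0.58,"z":-0.005,"roll":-0.044,"hand":1},{"x":-0.077,"y":-0.58,"z":-0.005,"roll":-0.044,"hand":1},{"x":-0.077,"y":-0.58,"z":-0.005,"roll":-0.044,"hand":1},{"x":-0.077,"y":-0.58,"z":-0.005,"roll":-0.044,"hand":1},{"x":-0.077,"y":-0.58,"z":-0.005,"roll":-0.044,"hand":1},{"x":-0.077,"y":-0.58,"z":-0.005,"roll":-0.044,"hand":1}])

```text
time: 12.58
tool_pos: [0.5141, -0.0404, 0.2008]
tcp_rot: [3.138, -0.148, -0.006]
wrist_force: [0.4, -0.8, -2.7]
width: 0.53
grip_force: 62.6
```

Call:
servo_tool(targets=[{"x":0,"y":0,"z":0,"roll":0,"hand":1},{"x":0,"y":0,"z":0,"roll":0,"hand":1},{"x":0,"y":0,"z":0,"roll":0,"hand":1},{"x":0,"y":0,"z":0,"roll":0,"hand":1}])

```text
time: 12.92
tool_pos: [0.5152, -0.0418, 0.2026]
tcp_rot: [3.138, -0.153, -0.0]
wrist_force: [-0.9, -0.9, -1.8]
width: 0.531
grip_force: 62.6
```

```bash
python3 goto.py 0.514 -0.0393 0.0465 -0.096; python3 snap.py bay
```

```text
pos [ 0.5152 -0.0418  0.2026] yaw -0.09761897961924666 tilt [-0.0003 -0.0001 -1.    ] F [-0.8869 -0.8816 -1.7706] w 0.5314671781911218
shift [-0.0028 -0.0048  0.3123] roll -0.0005153372183363034
[ 0.51517859 -0.04182693  0.20264002] [ 3.13778889e+00 -1.53275599e-01 -3.93573757e-04] 0.006092382171343023
```

Call:
servo_tool(targets=[{"x":-0.003,"y":-0.005,"z":0.05,"roll":0,"hand":1},{"x":-0.003,"y":-0.005,"z":0.1,"roll":0,"hand":1},{"x":-0.003,"y":-0.005,"z":0.15,"roll":0,"hand":1},{"x":-0.003,"y":-0.005,"z":0.2,"roll":0,"hand":1},{"x":-0.003,"y":-0.005,"z":0.24,"roll":0,"hand":1},{"x":-0.003,"y":-0.005,"z":0.27,"roll":0,"hand":1},{"x":-0.003,"y":-0.005,"z":0.29,"roll":0,"hand":1},{"x":-0.003,"y":-0.005,"z":0.305,"roll":0,"hand":1},{"x":-0.003,"y":-0.005,"z":0.31,"roll":0,"hand":1},{"x":-0.003,"y":-0.005,"z":0.31,"roll":0,"hand":1}])

```text
time: 13.8
tool_pos: [0.5141, -0.0382, 0.0477]
tcp_rot: [-3.138, 0.151, 0.0]
wrist_force: [-0.4, 0.8, -2.1]
width: 0.532
grip_force: 62.6
```

Call:
servo_tool(targets=[{"x":0,"y":0,"z":0,"roll":0,"hand":1},{"x":0,"y":0,"z":0,"roll":0,"hand":1},{"x":0,"y":0,"z":0,"roll":0,"hand":1},{"x":0,"y":0,"z":0,"roll":0,"hand":1},{"x":0,"y":0,"z":0,"roll":0,"hand":1}])

```text
time: 14.22
tool_pos: [0.5144, -0.0381, 0.0484]
tcp_rot: [3.138, -0.15, 0.002]
wrist_force: [0.3, 0.1, -2.1]
width: 0.534
grip_force: 62.6
```

```bash
python3 goto.py 0.514 -0.0393 0.0465 -0.096
python3 - <<'E'
from h import *
s=read_camera('scene')[:,:,::-1];st=bot.read_state();w=read_camera('wrist')[:,:,::-1]
a=cv2.resize(s[130:260,280:480],None,fx=3,fy=3,interpolation=cv2.INTER_CUBIC)[:,:400]
b=cv2.resize(w[60:260,220:420],None,fx=1.95,fy=1.95,interpolation=cv2.INTER_CUBIC)
cv2.imwrite('pics/final.png',np.hstack([a,b]))
E
```

```text
pos [ 0.5144 -0.0381  0.0484] yaw -0.09553364486965157 tilt [ 0.0011 -0.0001 -1.    ] F [ 0.3195  0.113  -2.0851] w 0.5342152937478726
shift [-0.0006  0.0026  0.0037] roll 0.00014844544846247037
```

View pics/final.png

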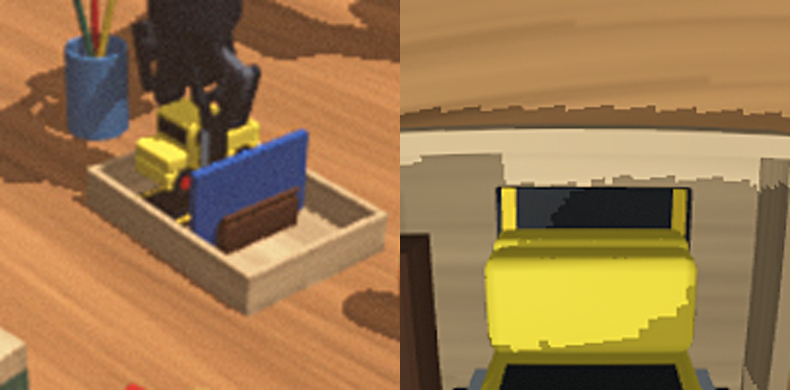

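The final picture shows the truck level over the pad, centred between the yellow lines, and the divider upright between the rails. Handing in.

```bash
python3 -c "
from workcell import ticket
print(ticket.finish_job())"
```

```text
the job is handed in; nothing more can be done
None
```

The job is handed in at about 14 s of robot time: the divider stands let go in the slot, and the truck is held level and still about 2 cm above the pad, centred and in line with it. No bystander was touched as far as I could see, and the hand-in returned no verdict.

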